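Log a reagent bottle at the code reader and hold it down on the vortex mixer

ROBOT

A 7-joint arm with a two-finger parallel gripper is mounted at the origin on the work surface. World frame = base frame: x ahead of the robot, y to its left, z up, the work surface at z = 0. Lengths are in m, angles in rad, forces in N, time in s.
With the tool pointing down it reaches from about 0.375 to 0.925 m from the base axis. Payload 3.1 kg.
Tool frame: the origin (TCP) lies between the finger pads; the fingertips stand 19 mm ahead of it and the grasp point (between the pads) is the TCP; z points along the fingers, y is the line along which they close (so a half turn about z gives the same grasp; the last joint's range is limited). The gripper opens to 85 mm and grips with 20 to 120 N. Pads are 22 mm wide; open, the fingers measure 114 mm over their backs; the gripper's body (76 mm by 85 mm) begins 54 mm behind the grasp point. The pads swing forward as they close: fully open they stand 13 mm farther back than shut.
Start: joints at [1.226, 0.383, 0.044, 1.598, -0.018, 1.161, -0.05], TCP at [0.159, -0.63, 0.25] pointing down, gripper open.
Joint ranges: [-2.61, 2.61], [-0.41, 2.15], [-1.48, 1.57], [0, 2.5], [-1.57, 4.71], [0.05, 1.97], [-2.85, 2.85]. Speed limits (rad/s): [2.79, 2.79, 3.14, 3.14, 3.14, 3.14, 3.14].

INTERFACE

Orientations are given as a unit quaternion [x, y, z, w].
In Python, from bench import move_ptp, movel, move_j, move_gripper, pause, inverse_kinematics, read_camera, camera_params, MotionError, sign_off, look_for, tip_of, read_time_s, read_qpos, read_joint_vel, read_effort, read_eef_pos, read_tcp_rot, read_ft_force, read_ft_torque, read_finger_gap, read_grasp_force gives the robot as it stands. Calls block until the motion is done:
- move_ptp(position, orientation): joint-space move of the TCP to a pose.
- movel(position, orientation=None, speed=0.15): straight line of the TCP; orientation=None keeps the orientation; speed is the mean speed in m/s.
- move_j(angles): joint-space move.
- move_gripper(opening, effort=None): finger opening in m; effort is the grip in N (None keeps the last); returns when the fingers have stopped.
- pause(seconds).
- inverse_kinematics(position, orientation): joint angles nearest the present ones, or None.
- read_camera(name): name is "side" or "top"; returns the picture (480x640x3 uint8, red, green, blue); there is no depth.
- camera_params(name): a dict with "K" (3x3 intrinsics, pixels), "dist_coeffs" ([k1, k2, p1, p2, k3] as OpenCV has them; the pictures are not rectified), "camera_from_world" (4x4, takes a point from world to camera coordinates). Camera axes: x right, y down, z forward; pixel columns grow to the right and rows downward; lengths in m; the calibration is good to about 2 mm. A picture is of the moment at which its call begins. camera_params takes no time and is no camera call.
A pose or a line that the arm cannot do raises MotionError and nothing moves.
- sign_off(): hands the job in; it is judged then, once.
Trained networks look in the newest picture that a camera, given by its name, has taken for a name from the list of things; names that differ only in an ending like _2 or _b are one class to them, and where a whole thing is asked for, a point or a joint stands for the part that bears it (a point fixed in the world has none). Each returns a list of dicts, best first, with "confidence" (0 to 1); they miss things now and then, are a little off and sometimes report something else, mostly with a low value. They report only what shows in the picture. A call takes as long as a camera call. They do not tell look-alikes from the thing itself.
- look_for(camera, name): "at" ([column, row] in pixels, amid what is visible of it).
- tip_of(camera, name): "at" ([column, row] in pixels: a listed point, or the origin of a listed thing).
Readings, each from a call of its own:
- read_time_s(): time.
- read_qpos(): joint angles.
- read_joint_vel(): joint speeds.
- read_effort(): joint torques, N m.
- read_eef_pos(): TCP position.
- read_tcp_rot(): TCP orientation.
- read_ft_force(): force on the tool from outside, world axes, zero at the start.
- read_ft_torque(): the same for the moment, N m.
- read_finger_gap(): finger opening in m.
- read_grasp_force(): force on a finger pad.
Only numpy, scipy, OpenCV 4.12 (cv2) and the standard library are available. Lean on these libraries where they do the work, as an engineer would, in place of code of your own. Each camera call takes 0.05 s, during which the arm holds its last target. There are 200 camera calls.

TASK

Pick up the flat reagent bottle by its cap and log it at the code reader: lifted off the table and upright, show first its large label and then, turned round, its small label squarely to the reader's window, level with it and about 60 mm away, for at least half a second each. Then stand the bottle upright in the dish of the vortex mixer's spring-loaded head and push it down until the head has sunk about 8 mm, half of its travel; keep it pressed there for at least two seconds, and finish while still gripping the bottle and holding the head at that depth: do not let go. Leave all the other things on the bench where they stand.

Things in the scene. Friction and masses are not known exactly. Their poses are not given: they have to be found in the camera images.
- bottle_center (a point): Flat amber reagent bottle with a round white cap, 112 mm tall, about 0.22 kg, standing on the bench. This point: on its upright axis, 56 mm above its underside. Axes: z up, x out through the broad face with the large label. Body 32 (x) by 56 mm (y), 66 mm tall, shoulder to 72 mm, neck 22 mm across to 84 mm, then the cap. At the start the large label faces away from the robot, within 45 degrees.
- bottle_cap (a point): Centre of the bottle's round cap: 28 mm across, 28 mm tall, from 84 to 112 mm above the bottle's underside. It is fixed on the bottle and may be gripped in any direction. Same axes as the bottle.
- large_label (a point): Centre of the bottle's large label (50 x 50 mm paper, a row of bars on it), on the broad face on the bottle's x side, 36 mm above the underside. Same axes as the bottle.
- small_label (a point): Centre of the bottle's small label (22 x 22 mm paper with a square code), on the opposite broad face, on the bottle's -x side, 36 mm above the underside. Same axes as the bottle.
- reader_window (a point): Centre of the dark upright window (48 x 36 mm) of the code reader, a fixed grey scanner head on a black foot, 118 mm tall, on the robot's left. It is 85 mm above the bench. Axes: z up, y along the window, x points INTO the reader: the window looks along -x, roughly to the robot's right, so a bottle is shown at -x of this point.
- head_seat (a point): Centre of the floor of the round dish in which the bottle is to stand: top of the black rubber head of the vortex mixer, a fixed cream box (150 x 120 mm, 98 mm tall) on the robot's right. With the head up the floor is 124 mm above the bench; it is 76 mm across, inside a rim 8 mm high. The point moves down with the head. Axes: z up.
- mixer_head (a joint): How far the mixer's head is pushed down, in m: 0 up at rest, 0.016 fully down. A spring pushes it up: it starts to sink at about 6 N, takes about 10 N at 8 mm and 14 N fully down, the bottle's own 2 N included; the bottle's weight alone does not sink it, and it rises when let go.
- jar: Squat round amber jar, 56 mm across, 62 mm tall; origin under its centre. Leave it alone.
- beaker: Open white plastic beaker, 54 mm across, 70 mm tall; origin under its centre. Leave it alone.
- timer: Flat white bench timer, 60 x 60 x 18 mm; origin under its centre. Leave it alone.
- tube_rack: Grey tube rack, 75 x 170 x 50 mm; origin under its centre. Leave it alone.
- tip_box: Black box of pipette tips, 80 x 120 x 55 mm; origin under its centre. Leave it alone.
- pipette: White pipette lying down along y, 245 mm long, 28 mm high; origin on the bench under it. Leave it alone.
Not all that is in view belongs to the job. What is shaped like the part that bears reader_window but yellow is not meant.

How it is judged:
On the way, in this order (a step that is already met when the one before it is completed fails the run):
1. The gripped, upright bottle shows its large label squarely to the reader's window: 30 to 100 mm away, within 25 mm of the window's centre sideways and in height, within 0.3 rad (x of reader_window in the frame of large_label between 0.03 and 0.1 m and y of reader_window in the frame of large_label between -0.025 and 0.025 m and z of reader_window in the frame of large_label between -0.025 and 0.025 m and angle between the x axis of large_label and the x axis of reader_window, either way round below 0.3 rad and angle between bottle_center's own z axis and vertical below 0.25 rad and contact force between the fingers and bottle above 1 N), for 0.5 s.
2. Then the small label, in the same way (x of reader_window in the frame of small_label between -0.1 and -0.03 m and y of reader_window in the frame of small_label between -0.025 and 0.025 m and z of reader_window in the frame of small_label between -0.025 and 0.025 m and angle between the x axis of small_label and the x axis of reader_window, either way round below 0.3 rad and angle between bottle_center's own z axis and vertical below 0.25 rad and contact force between the fingers and bottle above 1 N), for 0.5 s.
3. The gripped bottle, upright in the mixer's dish, keeps the head 5 to 11 mm down for two seconds (value of joint mixer_head between 0.005 and 0.011 m and horizontal distance between bottle_center and head_seat below 0.01 m and z of bottle_center in the frame of head_seat below 0.06 m and angle between bottle_center's own z axis and vertical below 0.12 rad and contact force between bottle and mixer_head above 3 N and contact force between the fingers and bottle above 3 N), for 2 s.
At the end, for the whole second after the job is handed in: The bottle stands upright (within 0.12 rad) in the mixer's dish (its axis within 10 mm of the dish's centre), still held by the robot's fingers, which keep the head pressed 5 to 11 mm down (all of step 3); the arm keeps its last pose, push and grip.
It fails at once if one of the other things is pushed more than 30 mm from its place or knocked over (distance of any of jar, beaker, timer, tube_rack, tip_box, pipette from where it was at the start of the episode above 0.03 m or angle between any of jar, beaker, timer, tube_rack, tip_box, pipette's own z axis and vertical above 0.5 rad).
It also fails if it takes over 61 s, if anything falls off the work surface, if the arm or the gripper's body presses on something with over 40 N, if the wrist force passes 120 N, or if a joint passes its speed limit or range.

## Working session

There is one attempt and no reset: what is moved stays moved. The work goes in short steps, each a Python script; the robot and the scene stay as the last script left them, time stands still between calls to the robot, and variables do not carry over. Pictures are saved under pics/ and viewed, at most 10 in all, crops included, and the job is handed in when it is done.

```bash
mkdir -p pics; ls
python3 - <<'E'
from bench import *
import cv2
for c in("side","top"):
    im=read_camera(c); cv2.imwrite(f"pics/{c}0.png",im[:,:,::-1])
    p=camera_params(c); print(c,p)
    for n in("bottle_center","bottle_cap","large_label","small_label","reader_window","head_seat"):
        print(n,[(d["at"],round(d["confidence"],2)) for d in tip_of(c,n)[:3]])
print(read_time_s(),read_qpos(),read_tcp_rot())
E
```

```text
pics
side {'K': array([[454.95217404,   0.        , 319.2511988 ],
       [  0.        , 454.95217404, 239.84097545],
       [  0.        ,   0.        ,   1.        ]]), 'dist_coeffs': array([-0.05327889,  0.        ,  0.        ,  0.        ,  0.        ]), 'camera_from_world': array([[ 0.92275959, -0.38525704,  0.00957839, -0.54928851],
       [-0.24794068, -0.61252301, -0.75056044,  0.25861679],
       [ 0.29502568,  0.69021198, -0.66073238,  0.69104777],
       [ 0.        ,  0.        ,  0.        ,  1.        ]])}
bottle_center [([247.8, 323.9], 0.82)]
bottle_cap [([241.6, 304.5], 0.63)]
large_label [([259.9, 332.0], 0.71)]
small_label [([237.7, 331.8], 0.77)]
reader_window [([184.8, 188.6], 0.83), ([256.2, 182.3], 0.65)]
head_seat [([329.7, 406.5], 0.61)]
top {'K': array([[612.65351693,   0.        , 336.80081437],
       [  0.        , 612.65351693, 239.07026757],
       [  0.        ,   0.        ,   1.        ]]), 'dist_coeffs': array([-0.0570258,  0.       ,  0.       ,  0.       ,  0.       ]), 'camera_from_world': array([[-0.01536384, -0.99980091,  0.01273178,  0.0266809 ],
       [-0.9989705 ,  0.01480502, -0.04288067,  0.58593443],
       [ 0.04268363, -0.01337749, -0.99899907,  1.25083102],
       [ 0.        ,  0.        ,  0.        ,  1.        ]])}
bottle_center [([376.7, 309.0], 0.66), ([317.4, 234.4], 0.61), ([368.8, 314.5], 0.25)]
bottle_cap [([372.5, 312.0], 0.68)]
large_label [([375.0, 300.1], 0.56)]
small_label [([370.3, 312.5], 0.98), ([489.9, 278.9], 0.4)]
reader_window [([179.0, 327.1], 0.87), ([185.2, 248.4], 0.72)]
head_seat [([488.4, 279.3], 0.72)]
0.7 [ 1.22620526  0.38282838  0.04393139  1.59788244 -0.01790812  1.16117103
 -0.04992258] [9.92396957e-01 1.23078338e-01 1.94451004e-05 4.91781553e-05]
```

View pics/side0.png

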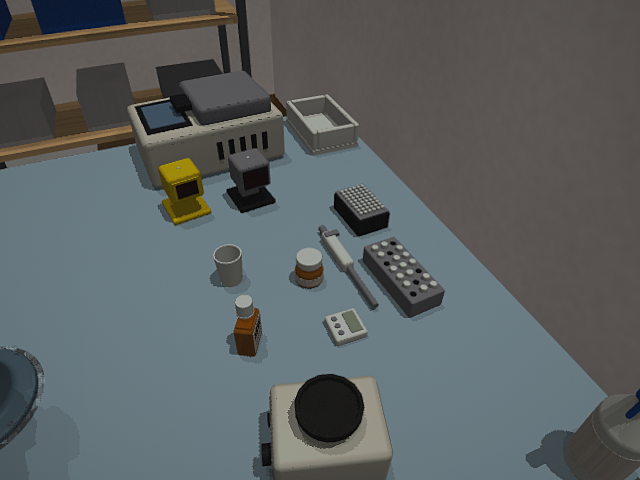

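View pics/top0.png

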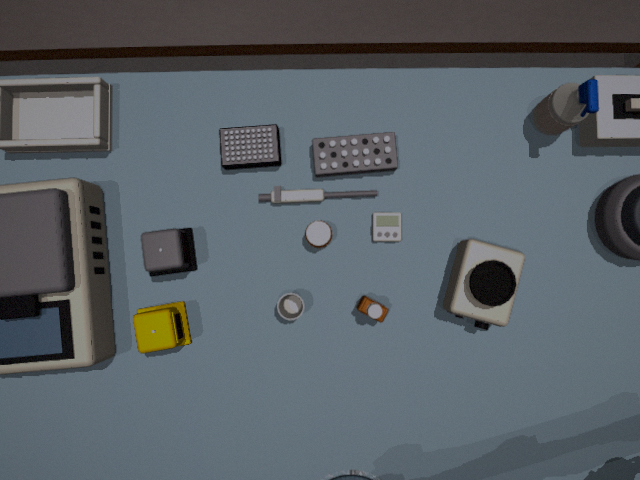

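```bash
cat > h.py <<'E'
import numpy as np, cv2
from bench import *
from scipy.optimize import least_squares
P={c:camera_params(c) for c in("side","top")}
def proj(c,X):
    p=P[c];T=p["camera_from_world"];X=np.atleast_2d(np.asarray(X,float))
    return cv2.projectPoints(X,cv2.Rodrigues(T[:3,:3])[0],T[:3,3],p["K"],p["dist_coeffs"])[0][:,0]
def atz(c,uv,z):
    p=P[c];T=p["camera_from_world"];R=T[:3,:3];o=-R.T@T[:3,3]
    n=cv2.undistortPoints(np.array([[uv]],float),p["K"],p["dist_coeffs"])[0,0]
    d=R.T@np.array([n[0],n[1],1]);return (o+d*(z-o[2])/d[2])
def tri(s,t):
    f=lambda X:np.r_[proj("side",X)[0]-s,proj("top",X)[0]-t]
    r=least_squares(f,[.5,0,.1]);return r.x,np.abs(r.fun).max()
E
python3 - <<'E'
from h import *
S={"cap":((241.6,304.5),(372.5,312.0),.098),"center":((247.8,323.9),(376.7,309),.056),"large":((259.9,332),(375,300.1),.036),"small":((237.7,331.8),(370.3,312.5),.036),
"win":((256.2,182.3),(185.2,248.4),.085),"seat":((329.7,406.5),(488.4,279.3),.124)}
for k,(s,t,z) in S.items(): print(k,*[np.round(v,3) for v in (*tri(s,t),atz("side",s,z),atz("top",t,z))])
side=cv2.imread("pics/side0.png");top=cv2.imread("pics/top0.png")
# bottle silhouette fit
cs=[]
for im,(x0,y0,x1,y1),c in((side,(220,285,280,365),"side"),(top,(345,280,405,335),"top")):
    h=cv2.cvtColor(im,cv2.COLOR_BGR2HSV);m=((h[...,0]<20)&(h[...,1]>120)).astype(np.uint8)
    a=np.zeros_like(m);a[y0:y1,x0:x1]=m[y0:y1,x0:x1]
    print(c,a.sum());cs.append((c,a,x0,y0,x1,y1))
sx,sy=.016,.028
box=np.array([[a*sx,b*sy,z] for a in(-1,1) for b in(-1,1) for z in(0,.066)])
box=np.r_[box,[[a*.011,b*.011,z] for a in(-1,1) for b in(-1,1) for z in(.084,)]]
ang=np.linspace(0,6.28,16);cyl=np.array([[.014*np.cos(t),.014*np.sin(t),z] for t in ang for z in(.084,.112)])
K=8
def cost(q):
    x,y,w=q;R=np.array([[np.cos(w),-np.sin(w),0],[np.sin(w),np.cos(w),0],[0,0,1]]);e=0
    for (c,a,x0,y0,x1,y1),im in zip(cs,(side,top)):
        m=np.zeros(a.shape,np.uint8)
        for B in(box[:8],):
            u=proj(c,B@R.T+[x,y,0]);cv2.fillConvexPoly(m,cv2.convexHull(np.round(u*16).astype(np.int32)),1,shift=4)
        u=proj(c,cyl@R.T+[x,y,0]);cap=np.zeros_like(m);cv2.fillConvexPoly(cap,cv2.convexHull(np.round(u*16).astype(np.int32)),1,shift=4)
        # whole object: anything not bench blue-ish inside roi
        h=cv2.cvtColor(im,cv2.COLOR_BGR2HSV);g=((h[...,1]<45)&(h[...,2]>110)).astype(np.uint8)
        o=((m|cap)>0);t=(a|g)>0
        e+=(o[y0:y1,x0:x1]!=t[y0:y1,x0:x1]).sum()
    return e
from scipy.optimize import differential_evolution
c=tri(*S["cap"][:2])[0]
r=differential_evolution(cost,[(c[0]-.03,c[0]+.03),(c[1]-.03,c[1]+.03),(-.9,.9)],seed=1,maxiter=60,popsize=12)
print(r.x,r.fun)
def crop(im,x0,y0,w,h):return cv2.resize(im[y0:y0+h,x0:x0+w],(400,300),interpolation=cv2.INTER_CUBIC)
cv2.imwrite("pics/c1.png",np.vstack([np.hstack([crop(side,215,145,80,60),crop(top,130,215,80,60)]),np.hstack([crop(side,205,290,100,75),crop(top,335,275,80,60)])]))
E
```

```text
cap [ 0.441 -0.047  0.1  ] 0.4 [ 0.441 -0.045  0.098] [ 0.442 -0.047  0.098]
center [ 0.444 -0.058  0.062] 0.263 [ 0.445 -0.053  0.056] [ 0.444 -0.059  0.056]
large [ 0.461 -0.058  0.032] 0.438 [ 0.461 -0.061  0.036] [ 0.461 -0.057  0.036]
small [ 0.431 -0.046  0.034] 2.601 [ 0.427 -0.047  0.036] [ 0.436 -0.047  0.036]
win [0.571 0.317 0.072] 0.439 [0.567 0.297 0.085] [0.569 0.314 0.085]
seat [ 0.498 -0.267  0.114] 1.392 [ 0.495 -0.272  0.124] [ 0.501 -0.266  0.124]
side 722
top 236
[ 0.44331344 -0.04924343 -0.36415573] 963.0
```

View pics/c1.png

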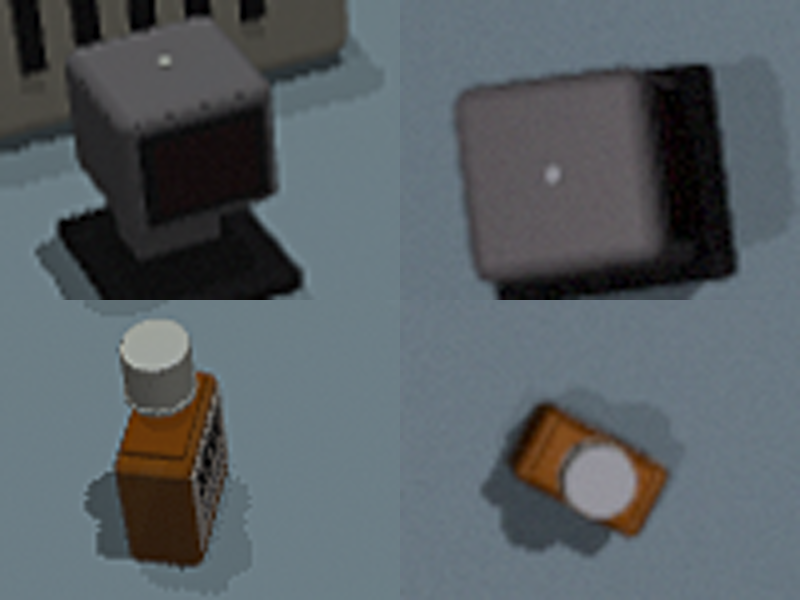

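```bash
cat >> h.py <<'E'
def q(y): return [np.cos(y/2),np.sin(y/2),0,0]
E
python3 - <<'E'
from h import *
print("win",atz("side",(256.4,178.6),.085),atz("top",(184.6,248.9),.085),"head",atz("top",(162,249.4),.118))
ims={c:cv2.imread(f"pics/{c}0.png") for c in("side","top")}
for c,(x0,y0,x1,y1) in(("side",(285,365,375,450)),("top",(462,252,522,312))):
    g=ims[c].max(2)[y0:y1,x0:x1]; m=(g<60).astype(np.uint8)
    n,l,s,ce=cv2.connectedComponentsWithStats(m);i=1+np.argmax(s[1:,4]);cn=max(cv2.findContours((l==i).astype(np.uint8),0,1)[0],key=cv2.contourArea)
    e=cv2.fitEllipse(cv2.convexHull(cn)); uv=np.array(e[0])+[x0,y0]; print(c,s[i],uv,e[1],atz(c,uv,.132),atz(c,uv,.124))
for n,p in(("pick",(.442,-.048,.1)),("read",(.58,.236,.15)),("mix",(.498,-.268,.22))):
    for y in np.arange(-3.2,3.2,.4):
        j=inverse_kinematics(list(p),q(y)); print(n,round(y,1),None if j is None else np.round(j,2))
E
```

```text
win [0.5714712  0.31091986 0.085     ] [0.56843875 0.31477356 0.085     ] head [0.56711558 0.34991474 0.118     ]
side [   9    9   70   74 3789] [328.42268372 409.00849152] (69.07994842529297, 72.27857971191406) [ 0.48999969 -0.27818653  0.132     ] [ 0.49187605 -0.27433909  0.124     ]
top [   7    8   47   46 1686] [491.88854218 282.61797142] (45.42106246948242, 47.14848709106445) [ 0.49516716 -0.269975    0.132     ] [ 0.49490676 -0.27210888  0.124     ]
pick -3.2 [ 0.8   0.33 -0.86  2.16  0.35  0.79  1.23]
pick -2.8 [ 1.1   0.53 -1.23  2.15  0.64  0.91  1.39]
pick -2.4 [ 1.1   0.53 -1.23  2.15  0.64  0.91  1.79]
pick -2.0 [ 1.1   0.53 -1.23  2.15  0.64  0.91  2.19]
pick -1.6 [-1.11  0.69  1.39  2.24 -0.86  0.97 -2.36]
pick -1.2 [-0.99  0.44  1.17  2.23 -0.57  0.81 -2.22]
pick -0.8 [ 0.44  0.24 -0.45  2.18  0.16  0.75 -2.49]
pick -0.4 [ 0.49  0.25 -0.52  2.17  0.18  0.75 -2.11]
pick -0.0 [ 0.53  0.26 -0.55  2.17  0.2   0.76 -1.73]
pick 0.4 [ 0.56  0.27 -0.59  2.17  0.21  0.76 -1.34]
pick 0.8 [ 0.59  0.27 -0.62  2.17  0.23  0.76 -0.95]
pick 1.2 [ 0.62  0.28 -0.65  2.17  0.24  0.77
[... 1217 characters left out ...]
 0.57  1.21  2.29]
mix -2.0 [-0.59  0.66  1.38  1.87 -0.7   1.22 -2.54]
mix -1.6 [ 0.45  0.26 -0.03  1.83  0.01  1.05 -2.76]
mix -1.2 [ 0.49  0.26 -0.08  1.83  0.02  1.05 -2.37]
mix -0.8 [ 0.53  0.26 -0.13  1.83  0.04  1.05 -1.98]
mix -0.4 [ 0.57  0.26 -0.18  1.83  0.05  1.06 -1.59]
mix -0.0 [ 0.61  0.27 -0.21  1.83  0.06  1.06 -1.2 ]
mix 0.4 [ 0.63  0.27 -0.25  1.82  0.07  1.06 -0.81]
mix 0.8 [ 0.69  0.27 -0.31  1.82  0.1   1.06 -0.43]
mix 1.2 [ 0.75  0.28 -0.38  1.82  0.12  1.06 -0.05]
mix 1.6 [ 0.8   0.29 -0.44  1.82  0.14  1.07  0.34]
mix 2.0 [ 0.83  0.29 -0.48  1.81  0.15  1.07  0.73]
mix 2.4 [ 0.85  0.3  -0.5   1.81  0.16  1.07  1.12]
mix 2.8 [ 0.89  0.31 -0.55  1.81  0.18  1.07  1.5 ]
```

Run:
```python
from h import *
y=1.22
move_ptp([.442,-.048,.24],q(y)); print(read_time_s(),read_qpos().round(2))
movel([.442,-.048,.160],speed=.15)
for c in("side","top"): cv2.imwrite(f"pics/{c}1.png",read_camera(c)[:,:,::-1]); 
print(tip_of("side","bottle_cap")[:1],tip_of("top","bottle_cap")[:1],proj("side",read_eef_pos()),proj("top",read_eef_pos()))
s=cv2.imread("pics/side1.png")[220:380,150:350];cv2.imwrite("pics/c2.png",cv2.resize(s,(750,600)))
```

```text
3.0083 [ 0.67  0.03 -0.65  2.05  0.02  1.06 -0.35]
[{'at': [244.3, 303.9], 'confidence': 0.67}] [{'at': [373.4, 309.5], 'confidence': 0.62}] [[239.16004258 277.95363148]] [[375.45867924 313.90856993]]
```

View pics/c2.png

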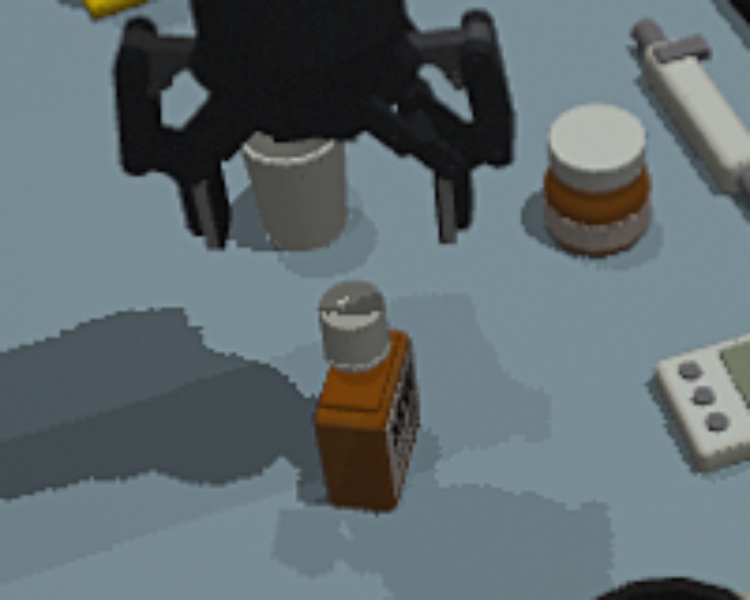

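Run:
```python
from h import *
a=atz("side",(244.5,306),.098);b=atz("top",(374,311),.098);print(a,b)
p=(a+b)/2; x,y=p[0],p[1]
if np.hypot(x-.442,y+.048)>.012: raise SystemExit("check")
movel([x,y,.160]);movel([x,y,.101],speed=.08)
print(read_ft_force(),read_eef_pos())
move_gripper(0.0,60); print(read_finger_gap(),read_grasp_force(),read_eef_pos(),read_ft_force())
movel([x,y,.27],speed=.15); print(read_finger_gap(),read_grasp_force(),read_ft_force(),read_time_s())
im={c:read_camera(c)[:,:,::-1] for c in("side","top")}
for c in im: cv2.imwrite(f"pics/{c}2.png",im[c])
e=read_eef_pos();U=proj("side",e-[0,0,.045])[0].astype(int);V=proj("top",e-[0,0,.045])[0].astype(int)
cr=lambda i,u:cv2.resize(i[max(u[1]-50,0):u[1]+50,u[0]-50:u[0]+50],(400,400))
cv2.imwrite("pics/c3.png",np.hstack([cr(im["side"],U),cr(im["top"],V)]))
```

```text
[ 0.44437333 -0.0498373   0.098     ] [ 0.44364479 -0.05016285  0.098     ]
[ 0.36014497  0.26530051 -0.13256621] [ 0.44443955 -0.04993697  0.1012594 ]
0.02640989784907545 59.029017090797424 [ 0.44466391 -0.05008123  0.10148647] [ 0.49535232 -0.82220801  1.85507353]
0.026611699247625745 59.0443754196167 [ 0.07720631 -0.0761317  -2.03291491] 6.8833
```

View pics/c3.png

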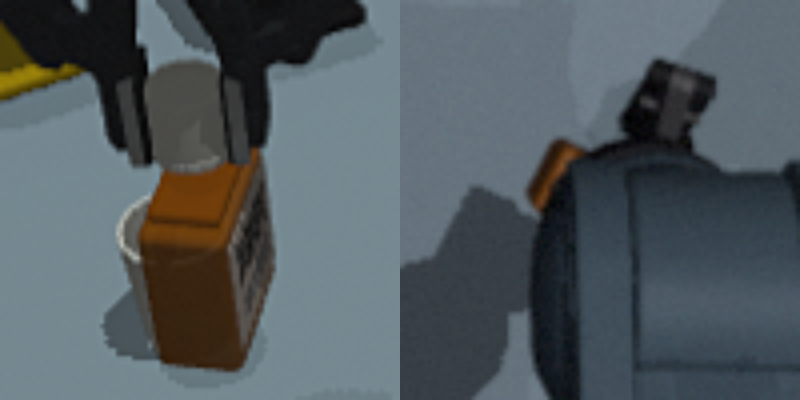

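Run:
```python
from h import *
e=read_eef_pos();U=proj("side",e-[0,0,.045])[0].astype(int);o=np.array([U[0]-50,max(U[1]-50,0)]);print(e,U)
hb=e[2]-.1015
f=lambda p,z:atz("side",np.array(p)/4+o,z)[:2]
A,B,C=f((158,360),hb),f((242,371),hb),f((274,272),hb)
A2,B2,C2=f((140,232),hb+.066),f((235,242),hb+.066),f((262,152),hb+.066)
for a,b,c in((A,B,C),(A2,B2,C2)):
    print("x edge",np.linalg.norm(b-a),np.arctan2(*(b-a)[::-1]),"y edge",np.linalg.norm(c-b),np.arctan2(*(c-b)[::-1])-np.pi/2,"ctr",(a+c)/2)
```

```text
[ 0.4431643  -0.04989888  0.2687993 ] [234 247]
x edge 0.031624266477554556 -0.5550268646911484 y edge 0.05137681089488921 -0.5126321790561101 ctr [ 0.44226651 -0.04918012]
x edge 0.03312348914392266 -0.5329782860351543 y edge 0.04657187306001425 -0.4763664264531855 ctr [ 0.44296136 -0.05410129]
```

Run:
```python
from h import *
X,Y,Z=.579,.237,.151
move_ptp([X-.012*-0,Y-.03,.27],q(3.43)); print(read_qpos().round(2),read_time_s())
movel([X,Y,Z],q(3.43),speed=.12); pause(1.0)
print(read_eef_pos(),read_time_s())
im={c:read_camera(c)[:,:,::-1] for c in("side","top")}
U=(235,190);V=proj("top",[X,Y+.03,.1])[0].astype(int)
cr=lambda i,u:cv2.resize(i[u[1]-60:u[1]+60,u[0]-60:u[0]+60],(400,400))
cv2.imwrite("pics/c4.png",np.hstack([cr(im["side"],U),cr(im["top"],V)]));print(V)
```

```text
[ 0.33  0.47 -0.96  1.63  0.4   1.26  1.15] 8.3
[0.57898251 0.23701893 0.15097671] 10.475
[207 242]
```

View pics/c4.png

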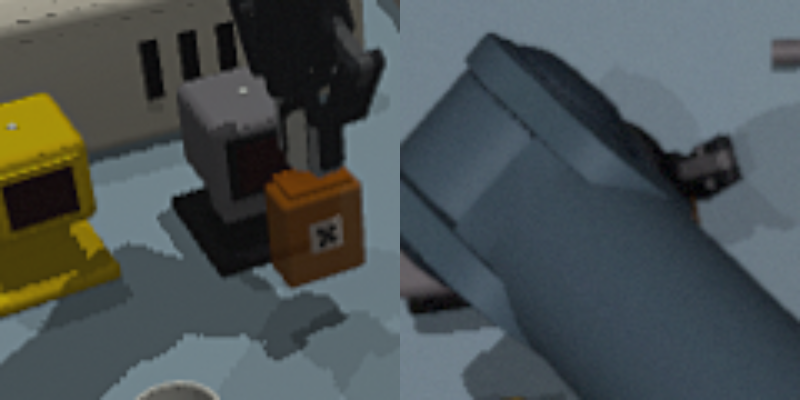

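Run:
```python
from h import *
o=np.array([175,130]);f=lambda p,z:atz("side",np.array(p)*.3+o,z)[:2]
a,b=f((294,286),.05),f((364,266),.05);print("yaw edge",np.arctan2(*(b-a)[::-1]),np.linalg.norm(b-a),(a+b)/2)
c,d=f((228,137),.103),f((277,127),.103);print("window top",c,d)
X,Y,Z=.579,.237,.151;w=3.43-np.pi
movel([X,Y-.03,.24],q(3.43),speed=.15)
move_ptp([X,Y-.03,.24],q(w)); print(read_qpos().round(2),read_time_s())
movel([X,Y,Z],q(w),speed=.12); pause(1.0)
print(read_eef_pos(),read_time_s(),read_grasp_force(),read_finger_gap(),read_ft_force())
im=read_camera("side")[:,:,::-1]
cv2.imwrite("pics/c5.png",cv2.resize(im[130:250,175:295],(400,400)))
```

```text
yaw edge 0.061829665404427324 0.048774346052985314 [0.58071666 0.22134018]
window top [0.54684514 0.32395555] [0.58070048 0.32352416]
[-0.11  0.35 -0.37  1.68  0.14  1.13 -1.8 ] 13.8333
[0.57896063 0.23701288 0.15094839] 15.7667 59.0385639667511 0.026518132358608778 [ 0.30818645  0.63900222 -0.75868573]
```

View pics/c5.png

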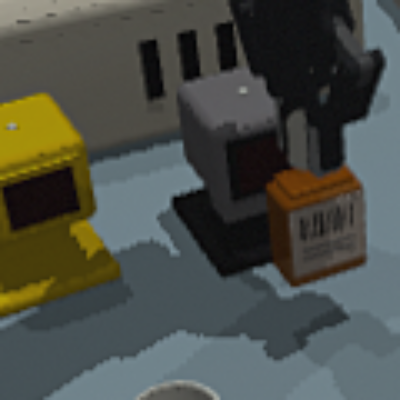

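Run:
```python
from h import *
movel([.579,.207,.30],speed=.18)
move_ptp([.495,-.271,.29],q(.8)); 
movel([.495,-.271,.245],speed=.1);pause(.3);print(read_eef_pos(),read_qpos().round(2),read_ft_force(),read_time_s())
im={c:read_camera(c)[:,:,::-1] for c in("side","top")}
for c in im: cv2.imwrite(f"pics/{c}6.png",im[c])
t=cv2.resize(im["top"][240:330,430:550],(400,300));s=cv2.resize(im["side"][330:480,240:400],(640,600))
o=np.zeros((600,800,3),np.uint8);o[:450,:480]=cv2.resize(im["side"][320:470,250:410],(480,450));o[:225,480:780]=cv2.resize(im["top"][240:315,440:540],(300,225))
cv2.imwrite("pics/c6.png",o)
```

```text
[ 0.49543172 -0.27124813  0.24580125] [ 0.53  0.23 -0.12  1.81  0.03  1.1  -0.37] [ 0.83306633 -0.50877221 -1.65070364] 19.475
```

View pics/c6.png

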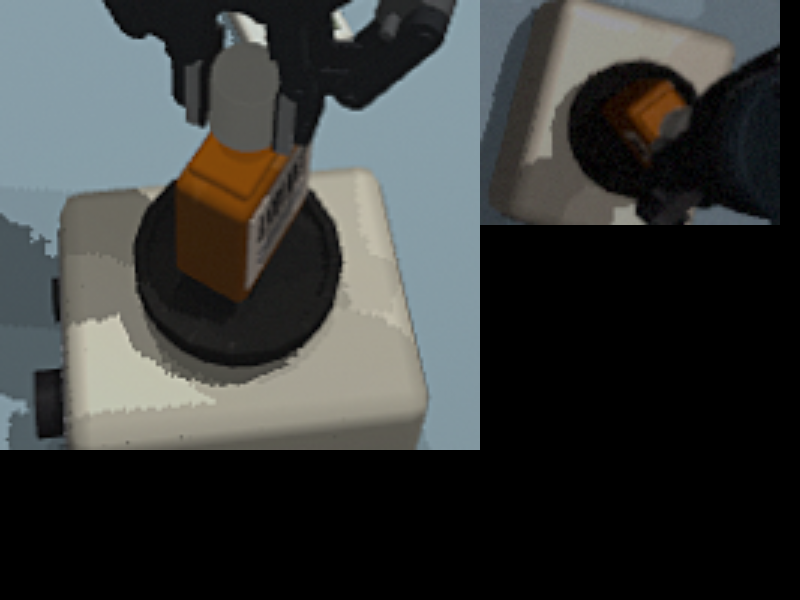

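Run:
```python
from h import *
print(proj("side",[.495,-.271,.132]),atz("side",(328.9,407.5),.132))
t=np.linspace(0,2*np.pi,60)
o=[]
for c,(x0,y0,k) in(("side",(280,365,4)),("top",(440,232,4))):
    im=cv2.resize(cv2.imread(f"pics/{c}0.png")[y0:y0+100,x0:x0+100],(400,400),interpolation=cv2.INTER_CUBIC)
    im=cv2.convertScaleAbs(im,alpha=1.7,beta=20)
    for r,z,col in((.038,.132,(0,255,255)),(.038,.124,(0,0,255))):
        u=(proj(c,np.c_[.495+r*np.cos(t),-.271+r*np.sin(t),0*t+z])+.5-[x0,y0])*4
        cv2.polylines(im,[u.astype(np.int32)],True,col,1)
    o.append(im)
cv2.imwrite("pics/c7.png",np.hstack(o))
```

```text
[[329.80423494 402.63865852]] [ 0.49134568 -0.27656911  0.132     ]
```

View pics/c7.png

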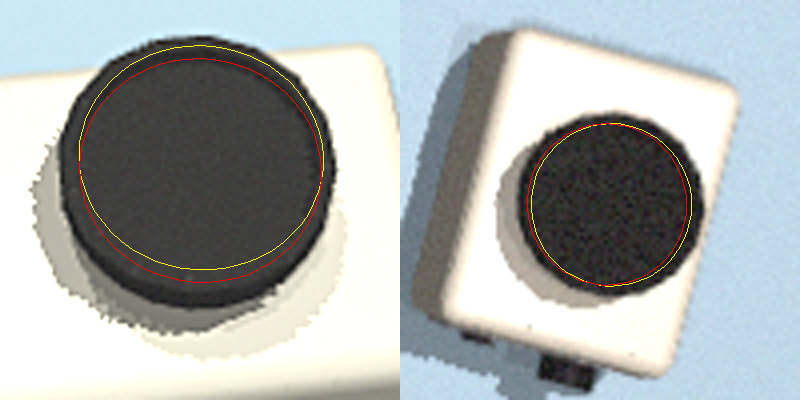

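Run:
```python
from h import *
x,y=.494,-.2725
movel([x,y,.245],speed=.05);pause(.3);print(read_ft_force())
for z in(.232,.229,.2265,.224,.222,.220,.2185):
    movel([x,y,z],speed=.03);pause(.3);f=read_ft_force();print(z,read_eef_pos().round(4),f.round(2),read_time_s())
    if f[2]>7.3: break
im={c:read_camera(c)[:,:,::-1] for c in("side","top")}
o=np.zeros((450,780,3),np.uint8);o[:450,:480]=cv2.resize(im["side"][320:470,250:410],(480,450));o[:225,480:780]=cv2.resize(im["top"][240:315,440:540],(300,225))
cv2.imwrite("pics/c8.png",o);print(read_ft_torque(),read_grasp_force())
```

```text
[ 0.23418012 -0.51757787 -1.81498265]
0.232 [ 0.4941 -0.2726  0.2322] [ 0.11 -0.95 -3.01] 21.0083
0.229 [ 0.4941 -0.2726  0.2291] [ 0.15 -0.04 -2.66] 21.5583
0.2265 [ 0.4941 -0.2725  0.2266] [-0.28 -0.04 -2.35] 22.1083
0.224 [ 0.4946 -0.2728  0.2247] [0.01 0.79 4.81] 22.6583
0.222 [ 0.4946 -0.2728  0.2226] [-0.69 -0.42  4.9 ] 23.2083
0.22 [ 0.4946 -0.2728  0.2208] [-0.27  0.04  5.86] 23.7583
0.2185 [ 0.4946 -0.2728  0.2195] [-0.52  0.24  6.5 ] 24.3083
[0.17005209 0.28602344 0.01113466] 59.948174357414246
```

View pics/c8.png

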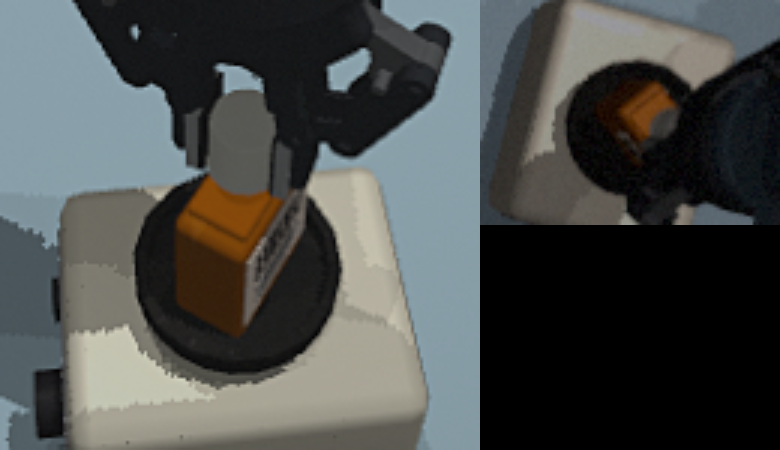

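Run:
```python
from h import *
L=np.array((178,287))/3+[250,320];R=np.array((303,253))/3+[250,320]
a,b=atz("side",L,.119),atz("side",R,.119);print("bottle",(a+b)/2,np.linalg.norm(a-b))
x,y=.494,-.2725
movel([x,y,.2160],speed=.02);pause(.5);
for _ in range(3): print(read_eef_pos().round(4),read_ft_force().round(2));pause(.3)
```

```text
bottle [ 0.49481345 -0.2740663   0.119     ] 0.055074905581397035
[ 0.4946 -0.2728  0.2173] [-1.05  0.83  8.53]
[ 0.4946 -0.2728  0.2173] [-1.09 -0.01  8.23]
[ 0.4946 -0.2728  0.2173] [-0.71 -0.5   8.52]
```

Run:
```python
from h import *
pause(2.5);print(read_eef_pos().round(4),read_ft_force().round(2),read_grasp_force(),read_time_s());print(sign_off())
```

```text
[ 0.4947 -0.2728  0.2173] [-1.13  0.23  7.43] 60.044184923172 28.5833
the job is handed in; nothing more can be done
None
```

I showed the bottle's large label and then its small label to the grey reader for 1 s each, then pressed the bottle into the mixer dish. The head is about 8 mm down, estimated from tool height and wrist force. I held it there over 3 s and handed the job in at 28.6 s, still gripping; no verdict came back.

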